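# Lock a painted panel in the bench holder with the spring plunger

### The job

Clamp the wet painting in the bench panel holder: pull up the red spring plunger, slide the blue sleeve along the slotted tube until its sprung cork jaw presses the panel squarely home against the fixed jaw, then let the plunger's pin drop fully into a hole there so that the jaw stays locked under spring pressure. Do it gently: do not squeeze the jaw's springs to their stop or force the pin sideways against a hole's edge, do not touch the painting with the robot, and leave the brush pot, the paint jar and the palette knife alone.

Things in the scene. Friction and masses are not known exactly. Their poses are not given: they have to be found in the camera images.
- cradle: the fixed panel holder: a wooden bed 270 (x) by 480 (y) mm, 12 mm thick, on the table. Origin at the centre of its underside, x across the bed (away from the robot), y along the tube, z up. An aluminium square tube (30 mm, top face 50 mm above the table) runs parallel to y at x = -90 mm. The sleeve on it closes towards -y
- jaw (a point): middle of the clamping face (facing cradle +y) of the grey fixed jaw, 26 mm above the table; the face is 170 mm long along cradle x, its top 40 mm above the table, and lies at y = -190 mm of the cradle
- tube_mid (a point): point above the cradle's centre on the tube's top face. Slotted tube top: a 76 mm parking slot towards +y, where the pin starts dropped in, then 7 holes, 10 mm long, one every 20 mm, about -50 to +70 mm along y from here. The tube sits up to 10 mm either way in its end blocks, so hole places are not measured: let the pin ride on the tube and feel it drop into one
- sleeve (a joint): slide of the blue sleeve (44 x 56 mm, top 56 mm above the table) along the tube, in m: at 0 its centre is at y = +150 mm of the cradle, growing as it closes towards -y; to 0.17. It drags with about 2 N, more while the pin rides on the tube
- plunger (a joint): lift of the red plunger in m, 0 to 0.016: 0 = pin fully dropped into a hole or slot, 0.008 = pin's flat end riding on the tube's top face, more than 0.008 = clear of the tube and the sleeve is free to slide. A spring pulls it down with 9 N at 0 and 14 N at 0.016; it does not stay up by itself
- knob (a point): the centre of the red plunger knob, an upright cylinder 26 mm in diameter and 26 mm high on top of the sleeve (when down it stands 72 to 98 mm above the table, with the sleeve's 20 mm wide boss below it up to 68 mm). The knob is rigidly fixed across the sleeve, so pushing it along the tube moves the sleeve. It rises with the plunger
- pin: the steel pin under the knob, 8 mm in diameter, inside the sleeve. Origin on the plunger's axis, at table level when the plunger is down; rises with the plunger. If held sideways under load it may hang half-way into a hole until eased off. Force it sideways against a hole's edge with less than 40 N
- pad (a joint): how far the sprung jaw is pressed back into the sleeve's arm, in m: 0 = free, 0.034 = on its stop. Springs give 2 N at 0 and 10.5 N at the stop (250 N/m)
- cork: the cork face of the sprung jaw, 120 mm long along x, 22 mm high, centre 30 mm above the table. Origin at the back of the cork, in the middle of its length; cradle -y is its pressing direction and the pressing face lies 10 mm that way. When the springs are free that face is 60 mm from the sleeve's centre. Not to press on the panel with more than 15 N
- panel: the loose painted wooden panel lying on the bed, 150 mm (x) by 160 mm (y, along the tube) by 20 mm thick, about 0.3 kg, top wet with paint. Origin at the centre of its underside. It starts a few mm off the fixed jaw and slides on the bed with 1 to 3 N
- brushes: bystander: white pot with brushes, 80 mm across, 200 mm high, standing on the table; origin at the centre of its underside
- yellow_paint: bystander: yellow paint jar, 60 mm across, 130 mm high; origin at the centre of its underside
- knife: bystander: palette knife, 200 mm long, lying on the table
Not all that is in view belongs to the job. Of the things like the panel, leave any that is yellow; of the rest the larger one is meant.

How it is judged (in metres and radians):
On the way:
1. the plunger is pulled up clear of the tube (value of joint plunger above 0.0085 m), for 0.1 s.
At the end, for the whole second after the job is handed in: the plunger is down within 2.5 mm of fully home (pin in a hole), the sprung jaw is pressed back 1.5 to 31 mm and presses the panel with at least 1.5 N, the panel is square (0.03 rad) and within 3.5 mm of the fixed jaw, at rest (value of joint plunger below 0.0025 m and value of joint pad between 0.0015 and 0.031 m and y of panel in the frame of cradle below -0.1065 m and angle between the y axis of panel and the y axis of cradle, either way round below 0.03 rad and contact force between cork and panel above 1.5 N and linear speed of panel below 0.01 m/s); the robot touches nothing.
It fails at once if the cork jaw squeezes the panel with more than 15 N (springs on their stop) (contact force between cork and panel above 15 N).
It fails at once if the pin is forced against the tube with more than 40 N (contact force between pin and anything else above 40 N).
It fails at once if the robot touches the wet painting (contact force between panel and the fingers above 0.5 N or contact force between panel and the arm above 0.5 N).
It fails at once if a bystander is moved more than 20 mm (distance of any of brushes, yellow_paint, knife from where it was at the start of the episode above 0.02 m).
It also fails if it takes over 45 s, if anything falls off the work surface, if the arm or the gripper's body presses on something with over 40 N, if the wrist force passes 120 N, or if a joint passes its speed limit or range.

### The arm

A 6-joint arm with a two-finger parallel gripper is mounted at the origin on the work surface. World frame = base frame: x ahead of the robot, y to its left, z up, the work surface at z = 0. Lengths are in mm, angles in rad, forces in N, time in s.
With the tool pointing down it reaches from about 350 to 875 mm from the base axis. Payload 4.2 kg.
Tool frame: the origin (TCP) lies midway between the tips of the shut fingers; the grasp point (between the pads) lies 19 mm behind it (arm.tcp_to_grasp is the distance from the TCP to the grasp point, in mm); z points along the fingers, y is the line along which they close (so a half turn about z gives the same grasp; the last joint's range is limited). The gripper opens to 85 mm and grips with 20 to 120 N. Pads are 22 mm wide; open, the fingers measure 114 mm over their backs; the gripper's body (76 mm by 85 mm) begins 54 mm behind the grasp point. The pads swing forward as they close: fully open they stand 13 mm farther back than shut.
Start: joints at [1.53, 0.385, 0.008, 0, -1.194, -0.259], TCP at [184.548, 597.111, 231.312] pointing down, gripper open.
Joint ranges: [-3.14, 3.14], [-1.21, 2.06], [-1.07, 1.41], [-3.16, 2.05], [-2.99, -0.16], [-3.1, 3.1]. Speed limits (rad/s): [2.79, 2.79, 3.14, 3.14, 3.14, 3.14].

### API

Orientations are given as a unit quaternion [x, y, z, w].
In Python, from bench import arm, imaging, job, models gives the robot as it stands.
- The arm moves only by the tool arm_command, never from a script. Its argument "rows" is a list of rows, each an object with "grip": the opening, from 0 (shut) to 1 (fully open); "linear": the shift along the tool's x, y, z in mm, a list of three; "rot": the turn, a rotation vector about the tool's x, y, z in rad, a list of three. In form: [{"grip": grip, "linear": [tx, ty, tz], "rot": [rx, ry, rz]}, ...]. A call has 1 to 10 rows; each row is the pose to reach, as a shift and turn from the pose commanded when the call began, along the tool's axes at that moment; what a row does not reach only later rows make up. A row lasts 1/8 s, in which the tool goes at most 62.5 mm and 10.7 degrees, less where a joint would pass 70% of its speed; a pose out of reach is approached as far as the arm can. A call with a gripper value outside its range is refused whole. The fingers move at their own pace and stop on an object; the grip force is fixed at half the most. Time passes only in rows, so rows that repeat a pose let the fingers close. It gives the time, the measured TCP pose, the force, the opening and the grip force at its end, in the units of the state.
- arm.read_state(): the state, without advancing time (a new reading comes with each control period).
- imaging.get_image(name): name is "scene" or "top"; returns a dict with "frame" (384x512x3 uint8, red, green, blue), "fx", "fy", "cx", "cy" (pixels), "extrinsics" (4x4, takes a point from world to camera coordinates). Camera axes: x right, y down, z forward; pixel columns grow to the right and rows downward; lengths in mm; the calibration is good to about 2 mm. A picture is of the moment at which its call begins. There is no depth.
- job.job_done(): hands the job in; it is judged then, once.
Trained networks look in a picture, given as the dict that the camera call returned (one of the last four; its "shot" number tells which), for a name from the list of things; names that differ only in an ending like _2 or _b are one class to them, and where a whole thing is asked for, a point or a joint stands for the part that bears it (a point fixed in the world has none). Each returns a list of dicts, best first, with "score" (0 to 1); they miss things now and then, are a little off and sometimes report something else, mostly with a low value. They report only what shows in the picture. A call takes as long as a camera call. They do not tell look-alikes from the thing itself.
- models.spot_in(picture, query): "rect" ([left, top, right, bottom] in pixels, round what is visible of it).
- models.tip_of(picture, query): "pixel" ([column, row] in pixels: a listed point, or the origin of a listed thing).
The state is a dict: "clock": time; "joints": joint angles; "joint_vel": joint speeds; "joint_efforts": joint torques, N m; "position": TCP position; "ee_rot": TCP orientation; "contact_force": force on the tool from outside, world axes, zero at the start; "wrist_torque": the same for the moment, N m; "gripper_width": finger opening in mm; "grasp_force": force on a finger pad.
Only numpy, scipy, OpenCV 4.12 (cv2) and the standard library are available. Lean on these libraries where they do the work, as an engineer would, in place of code of your own. Each camera call takes 0.05 s, during which the arm holds its last target. There are 200 camera calls.

## Working session

There is one attempt and no reset: what is moved stays moved. The work goes in short steps, Python scripts to look and compute and a tool call to move; the robot and the scene stay as the last step left them, time stands still between calls to the robot, and variables do not carry over. Pictures are saved under pics/ and viewed, at most 10 in all, crops included, and the job is handed in when it is done.

Besides the shell and the picture viewer there is one more tool, called by a JSON object that holds its "api" and its "payload". arm_command: Moves the arm, as the interface text tells. Its arguments: {"type":"object","properties":{"rows":{"type":"array"}},"required":["rows"]}

```bash
mkdir -p pics
cat > h.py <<'E'
import numpy as np, cv2
from scipy.spatial.transform import Rotation as R
from bench import arm, imaging, job, models
def ray(p,px):
    E=np.array(p["extrinsics"]);Rm=E[:3,:3];o=-Rm.T@E[:3,3]
    d=Rm.T@np.array([(px[0]-p["cx"])/p["fx"],(px[1]-p["cy"])/p["fy"],1]);return o,d/np.linalg.norm(d)
def onz(p,px,z):
    o,d=ray(p,px);return o+d*(z-o[2])/d[2]
def tri(a,pa,b,pb):
    o,d=ray(a,pa);q,e=ray(b,pb)
    s=np.linalg.lstsq(np.stack([d,-e],1),q-o,rcond=None)[0]
    x,y=o+d*s[0],q+e*s[1];return (x+y)/2,np.linalg.norm(x-y)
def proj(p,X):
    E=np.array(p["extrinsics"]);c=E[:3,:3]@np.array(X)+E[:3,3]
    return [p["fx"]*c[0]/c[2]+p["cx"],p["fy"]*c[1]/c[2]+p["cy"]]
def save(p,n,crop=None,s=1):
    f=p["frame"][:,:,::-1]
    if crop: f=f[crop[1]:crop[3],crop[0]:crop[2]]
    cv2.imwrite("pics/"+n,cv2.resize(f,None,fx=s,fy=s,interpolation=cv2.INTER_CUBIC))
E
python3 - <<'E'
from h import *
np.set_printoptions(precision=1,suppress=True)
a=imaging.get_image("scene");b=imaging.get_image("top")
f=np.vstack([a["frame"],b["frame"]])[:,:,::-1];cv2.imwrite("pics/a.png",cv2.resize(f,None,fx=.78,fy=.78))
for n in ["knob","jaw","tube_mid","cradle","sleeve","pin","cork","panel","brushes","yellow_paint","knife"]:
    for p,m in((a,"scene"),(b,"top")):
        print(n,m,[(np.round(r["pixel"]),round(r["score"],2)) for r in models.tip_of(p,n)[:3]],[(np.round(r["rect"]),round(r["score"],2)) for r in models.spot_in(p,n)[:3]] if n in("panel","knob","sleeve","cork") else "")
    try:
        x=tri(a,models.tip_of(a,n)[0]["pixel"],b,models.tip_of(b,n)[0]["pixel"]);print("  tri",*x)
    except Exception as e: print(e)
s=arm.read_state();print(s)
E
```

```text
knob scene [(array([278., 174.]), 0.66)] []
knob top [(array([214., 195.]), 0.45)] [(array([143., 159., 167., 221.]), 0.42), (array([210., 193., 219., 196.]), 0.4)]
  tri [509.1 132.7  74.6] 5.973526594814694
jaw scene [(array([271., 260.]), 0.78)] 
jaw top [(array([321., 147.]), 0.94)] 
  tri [ 651.3 -179.9   32.1] 2.5379659499974627
tube_mid scene [(array([261., 202.]), 0.77)] 
tube_mid top [(array([261., 187.]), 0.95)] 
  tri [528.9  -4.8  58.6] 7.007426086070231
cradle scene [(array([276., 172.]), 0.71), (array([285., 223.]), 0.63)] 
cradle top [(array([260., 161.]), 0.87), (array([153., 191.]), 0.37)] 
  tri [582.3  -4.7 185. ] 10.136698100890598Traceback (most recent call last):
  File "<stdin>", line 7, in <module>
ValueError: it knows: brushes, cork, cradle, jaw, knife, knob, panel, pin, tube_mid, yellow_paint
```

View pics/a.png

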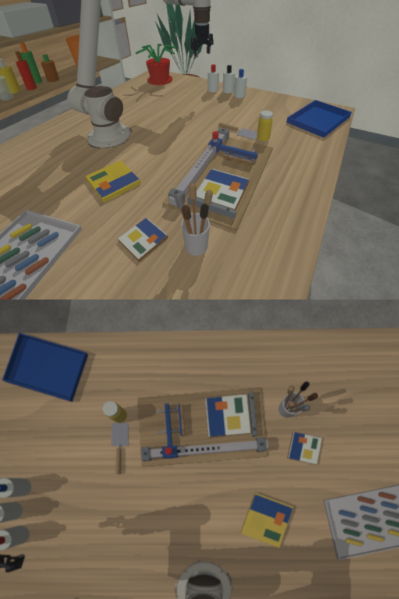

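The upper half is the scene view and the lower half the top view. In the top view there are three panel-like things:
- a large white one on the bed, at about (295,150) in the picture's own pixels
- a yellow one at about (343,281)
- a small white one at about (391,189)

The one meant is the larger non-yellow one, on the bed. I'll confirm that in an enlarged crop.

Run:
```python
from h import *
np.set_printoptions(precision=1,suppress=True)
a=imaging.get_image("scene");b=imaging.get_image("top")
A=cv2.resize(a["frame"][150:310,200:360],(640,640),interpolation=2)[:, :, ::-1]
B=cv2.resize(b["frame"][90:230,160:440],(800,400),interpolation=2)[:, :, ::-1]
cv2.imwrite("pics/b.png",B);cv2.imwrite("pics/c.png",cv2.resize(A,(600,600)))
for n in ["knob","pin","cork","panel","brushes","yellow_paint","knife"]:
    P=[]
    for p,m in((a,"scene"),(b,"top")):
        t=models.tip_of(p,n);P.append(t)
        print(n,m,[(np.round(r["pixel"],1),round(r["score"],2)) for r in t[:3]])
    if all(P): print("  tri",*tri(a,P[0][0]["pixel"],b,P[1][0]["pixel"]))
# red knob centroid in both
for p in(a,b):
    h=cv2.cvtColor(p["frame"],cv2.COLOR_RGB2HSV);m=(((h[...,0]<6)|(h[...,0]>174))&(h[...,1]>150)&(h[...,2]>70)).astype(np.uint8)
    n,l,st,c=cv2.connectedComponentsWithStats(m)
    print([(st[i],c[i]) for i in range(1,n) if st[i][4]>10])
s=arm.read_state();print(s)
```

```text
knob scene [(array([273.4, 260.3]), 0.64), (array([278.1, 172. ]), 0.63)]
knob top [(array([216.1, 193. ]), 0.65)]
  tri [ 525.2  153.8 -339.4] 62.49472663825067
pin scene [(array([287.4, 226.7]), 0.5)]
pin top []
cork scene [(array([306.3, 204.2]), 0.51)]
cork top [(array([226.6, 154.2]), 0.59)]
  tri [634.3  99.3  17.2] 1.8350765797596003
panel scene [(array([282.3, 241.2]), 0.88), (array([144.5, 233. ]), 0.75)]
panel top [(array([389.7, 189.9]), 0.89), (array([292.6, 147.1]), 0.77), (array([343.8, 284.3]), 0.64)]
  tri [ 610.5 -287.7  184.3] 223.19027603240752
brushes scene [(array([250.8, 311.6]), 0.65)]
brushes top [(array([368.4, 137.4]), 0.97)]
  tri [ 680.7 -326.3   13.7] 5.252610946250316
yellow_paint scene [(array([340.1, 172.2]), 0.89)]
yellow_paint top [(array([152.2, 147.6]), 0.63)]
  tri [662.1 327.4  15.6] 9.918612844698576
knife scene [(array([303.3, 170.7]), 0.7)]
knife top [(array([154.3, 190.8]), 0.88)]
  tri [528.3 323.9 -14.5] 2.3865594790912676
[(array([188,  74,  33,  35, 850], dtype=int32), array([203.5,  92. ])), (array([ 21,  78,  26,  38, 468], dtype=int32), array([33.5, 96.1])), (array([272,  83,   4,   9,  34], dtype=int32), array([273.4,  87. ])), (array([273, 169,   7,   9,  53], dtype=int32), array([275.7, 172.8]))]
[(array([212, 190,   9,   8,  56], dtype=int32), array([215.8, 193.6]))]
{'clock': 1.8, 'joints': array([ 1.5,  0.4,  0. , -0. , -1.2, -0.3]), 'joint_vel': array([-0., -0., -0., -0., -0., -0.]), 'joint_efforts': array([  0. , -39.2,  18.9,   4.2,  -0. ,   0. ]), 'position': array([184.5, 597.1, 231.3]), 'ee_rot': array([ 1. , -0.1, -0. , -0. ]), 'contact_force': array([ 0.4, -0.3,  0.2]), 'wrist_torque': array([-0.,  0.,  0.]), 'grasp_force': 0.0, 'gripper_width': 85.47932904367455}
```

View pics/b.png

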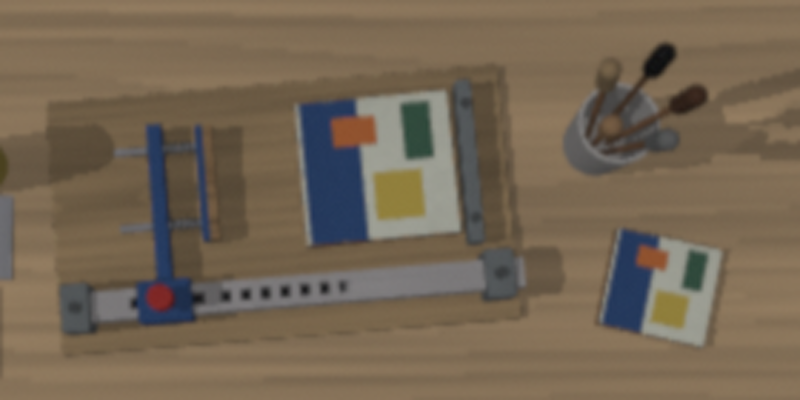

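View pics/c.png

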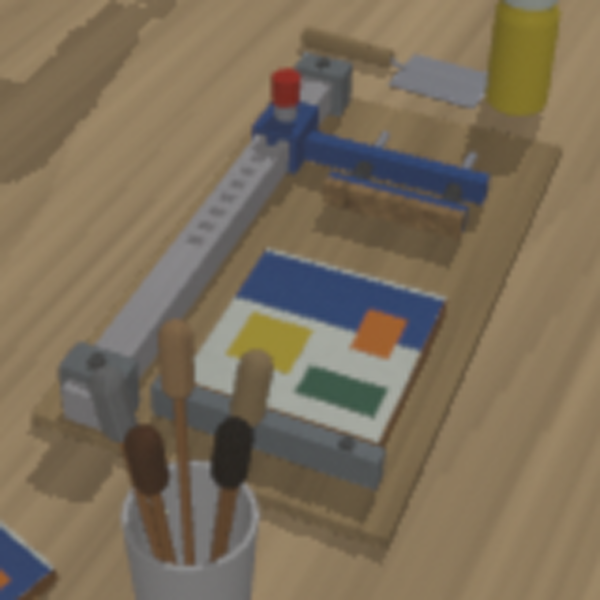

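The crops confirm it. The panel meant is the large white and blue one on the bed, at crop (380,170). The knob is at top pixel (216,194), and the holes run from crop (225,296) to (343,286). Next I fit the cradle frame and the hole row.

Run:
```python
from h import *
np.set_printoptions(precision=2,suppress=True)
a=imaging.get_image("scene");b=imaging.get_image("top")
g=lambda p,n:models.tip_of(p,n)
for n in("tube_mid","jaw"):
    print(n,tri(a,g(a,n)[0]["pixel"],b,g(b,n)[0]["pixel"]))
tm=onz(b,g(b,"tube_mid")[0]["pixel"],50);jw=onz(b,g(b,"jaw")[0]["pixel"],26)
pn=[r for r in g(b,"panel") if abs(r["pixel"][0]-293)<12][0]["pixel"];pn=onz(b,pn,12)
print("tm",tm,"jaw",jw,"panel",pn)
kn,gap=tri(a,[276,173],b,[215.8,193.6]);print("knob tri",kn,gap, "at z95",onz(b,[215.8,193.6],95))
# tube ends blocks, crop coords ->px
S=280/800
px=lambda c:[160+c[0]*S,90+c[1]*S]
e1=onz(b,px((78,307)),58);e2=onz(b,px((499,272)),58);print("blocks",e1,e2)
d=(e2-e1)[:2];d/=np.linalg.norm(d);print("dir -y",d,"yaw",np.arctan2(d[0],-d[1]))
# intensity profile along tube at z=50 through tube_mid
G=cv2.cvtColor(b["frame"],cv2.COLOR_RGB2GRAY).astype(np.float32)
c=(e1+e2)/2
ts=np.arange(-60,112,2.)
prof=[]
for t in ts:
    v=[]
    for o in(-3,0,3):
        X=[c[0]-d[0]*t-d[1]*o,c[1]-d[1]*t+d[0]*o,50];q=proj(b,X)
        v.append(cv2.getRectSubPix(G,(1,1),tuple(map(float,q)))[0,0])
    prof.append(np.mean(v))
print("c",c,"t of tm",-(tm-c)[:2]@d, "t knob",-(onz(b,[215.8,193.6],95)-c)[:2]@d)
print([(int(t),int(v)) for t,v in zip(ts,prof)])
```

```text
tube_mid (array([523.61,  -1.26,  46.33]), np.float64(5.238844569647559))
jaw (array([ 654.03, -173.4 ,   29.37]), np.float64(6.234176198108423))
tm [525.44   0.15  50.  ] jaw [ 652.04 -175.48   26.  ] panel [650.07 -98.54  12.  ]
knob tri [510.89 124.17  83.68] 0.2691783926898188 at z95 [509.77 122.78  95.  ]
blocks [502.46 209.4   58.  ] [ 535.   -214.09   58.  ]
dir -y [ 0.08 -1.  ] yaw 0.07669606476109768
c [518.73  -2.34  58.  ] t of tm 1.9675125772117434 t knob 125.43845650699309
[(-60, 106), (-58, 92), (-56, 74), (-54, 69), (-52, 78), (-50, 101), (-48, 114), (-46, 118), (-44, 116), (-42, 101), (-40, 81), (-38, 60), (-36, 48), (-34, 58), (-32, 78), (-30, 105), (-28, 116), (-26, 120), (-24, 115), (-22, 97), (-20, 76), (-18, 55), (-16, 47), (-14, 56), (-12, 76), (-10, 103), (-8, 116), (-6, 120), (-4, 115), (-2, 99), (0, 78), (2, 56), (4, 49), (6, 54), (8, 73), (10, 99), (12, 114), (14, 119), (16, 114), (18, 98), (20, 76), (22, 55), (24, 49), (26, 54), (28, 75), (30, 98), (32, 115), (34, 119), (36, 114), (38, 100), (40, 76), (42, 56), (44, 50), (46, 56), (48, 76), (50, 98), (52, 115), (54, 120), (56, 116), (58, 104), (60, 78), (62, 59), (64, 50), (66, 52), (68, 65), (70, 78), (72, 90), (74, 94), (76, 96), (78, 95), (80, 95), (82, 93), (84, 86), (86, 69), (88, 54), (90, 42), (92, 37), (94, 36), (96, 35), (98, 36), (100, 40), (102, 43), (104, 44), (106, 44), (108, 44), (110, 45)]
```

```bash
cat >> h.py <<'E'
D=np.array([0.0767,-0.997,0])   # cradle -y in world
def togo(T,align=False):
    s=arm.read_state();Q=R.from_quat(s["ee_rot"]);p=s["position"]
    if align:
        y=D;z=np.array([0,0,-1.]);best=None
        for sg in(1,-1):
            M=np.stack([np.cross(sg*y,z),sg*y,z],1);rv=(Q.inv()*R.from_matrix(M)).as_rotvec()
            print("rot",rv)
    print("lin",Q.inv().apply(np.array(T)-p),"pos",p,"tooly",Q.as_matrix()[:,1])
E
python3 - <<'E'
from h import *
np.set_printoptions(precision=3,suppress=True)
togo([510,124,200],True)
E
```

```text
rot [ 0.    -0.    -0.377]
rot [-0.    -0.     2.765]
lin [450.64  355.9    31.323] pos [184.558 597.107 231.296] tooly [-0.295 -0.955  0.   ]
```

{"api": "arm_command", "payload": {"rows": [{"grip":1,"linear":[55,43,0],"rot":[0,0,-0.05]},{"grip":1,"linear":[100,79,0],"rot":[0,0,-0.1]},{"grip":1,"linear":[145,115,0],"rot":[0,0,-0.15]},{"grip":1,"linear":[190,150,0],"rot":[0,0,-0.2]},{"grip":1,"linear":[235,186,5],"rot":[0,0,-0.25]},{"grip":1,"linear":[280,221,10],"rot":[0,0,-0.3]},{"grip":1,"linear":[325,257,15],"rot":[0,0,-0.35]},{"grip":1,"linear":[370,292,20],"rot":[0,0,-0.377]},{"grip":1,"linear":[415,328,25],"rot":[0,0,-0.377]},{"grip":1,"linear":[450.6,355.9,31.3],"rot":[0,0,-0.377]}]}}

```text
clock: 3.5
position: [511.1, 122.1, 200.2]
ee_rot: [0.999, 0.038, 0.0, -0.0]
contact_force: [0.4, 0.7, 0.9]
gripper_width: 85.3
grasp_force: 0.0
```

{"api": "arm_command", "payload": {"rows": [{"grip":0.7,"linear":[0,0,0],"rot":[0,0,0]},{"grip":0.7,"linear":[0,0,0],"rot":[0,0,0]},{"grip":0.7,"linear":[0,0,0],"rot":[0,0,0]}]}}

```text
clock: 3.88
position: [509.6, 124.9, 200.4]
ee_rot: [0.999, 0.039, 0.0, -0.0]
contact_force: [-0.2, -0.0, -0.7]
gripper_width: 59.9
grasp_force: 0.0
```

Run:
```python
from h import *
np.set_printoptions(precision=3,suppress=True)
a=imaging.get_image("scene");b=imaging.get_image("top")
A=cv2.resize(a["frame"][100:260,200:360],(600,600),interpolation=2)[:, :, ::-1]
cv2.imwrite("pics/d.png",A)
togo([510,124,66],True)
s=arm.read_state();print(s["clock"],s["contact_force"],s["gripper_width"],proj(a,s["position"]))
```

```text
rot [-0.    -0.001  0.002]
rot [ 0.001 -0.001 -3.139]
lin [  0.201   1.055 134.386] pos [509.635 124.983 200.386] tooly [ 0.079 -0.997 -0.   ]
3.975 [-0.173  0.251 -0.229] 59.58248067660727 [np.float64(276.238125084033), np.float64(140.95637612964987)]
```

View pics/d.png

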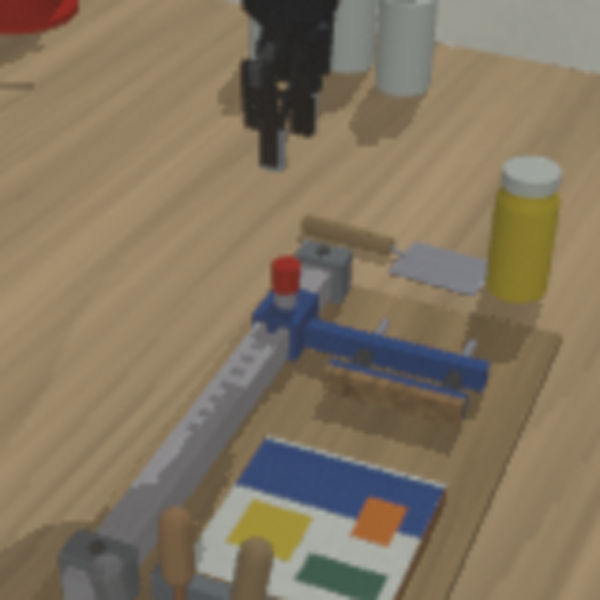

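The open fingers hang over the knob: the TCP projects to crop (285,154) and the knob is at (286,275). I'll descend and close.

{"api": "arm_command", "payload": {"rows": [{"grip":0.7,"linear":[0,1,35],"rot":[0,0,0]},{"grip":0.7,"linear":[0,1,70],"rot":[0,0,0]},{"grip":0.7,"linear":[0,1,100],"rot":[0,0,0]},{"grip":0.7,"linear":[0,1,120],"rot":[0,0,0]},{"grip":0.7,"linear":[0,1,134],"rot":[0,0,0]},{"grip":0.7,"linear":[0,1,134],"rot":[0,0,0]}]}}

```text
clock: 4.72
position: [509.5, 123.2, 65.4]
ee_rot: [0.999, 0.039, -0.001, 0.0]
contact_force: [-0.5, -0.3, 1.8]
gripper_width: 59.8
grasp_force: 0.0
```

{"api": "arm_command", "payload": {"rows": [{"grip":0.4,"linear":[0,0,0],"rot":[0,0,0]},{"grip":0.35,"linear":[0,0,0],"rot":[0,0,0]},{"grip":0.2,"linear":[0,0,0],"rot":[0,0,0]},{"grip":0.2,"linear":[0,0,0],"rot":[0,0,0]},{"grip":0.2,"linear":[0,0,0],"rot":[0,0,0]},{"grip":0.2,"linear":[0,0,0],"rot":[0,0,0]}]}}

```text
clock: 5.48
position: [510.6, 123.3, 67.1]
ee_rot: [0.999, 0.039, 0.001, -0.0]
contact_force: [-1.7, 0.7, 5.8]
gripper_width: 24.1
grasp_force: 58.6
```

{"api": "arm_command", "payload": {"rows": [{"grip":0.2,"linear":[0,0,-4],"rot":[0,0,0]},{"grip":0.2,"linear":[0,0,-8],"rot":[0,0,0]},{"grip":0.2,"linear":[0,0,-12],"rot":[0,0,0]},{"grip":0.2,"linear":[0,0,-12],"rot":[0,0,0]},{"grip":0.2,"linear":[0,0,-12],"rot":[0,0,0]}]}}

```text
clock: 6.1
position: [510.4, 123.3, 76.6]
ee_rot: [0.999, 0.038, 0.0, -0.0]
contact_force: [5.5, 0.6, -12.3]
gripper_width: 24.2
grasp_force: 59.5
```

Run:
```python
from h import *
np.set_printoptions(precision=3,suppress=True)
a=imaging.get_image("scene")
A=cv2.resize(a["frame"][130:230,220:340],(720,600),interpolation=2)[:, :, ::-1]
cv2.imwrite("pics/e.png",A)
s=arm.read_state();p=s["position"];c=np.array([518.73,-2.34,0]);print(s["clock"],p,s["contact_force"],"t",-(p-c)@D)
```

```text
6.15 [510.379 123.284  76.531] [  5.125   2.014 -12.411] t 125.88748533165415
```

View pics/e.png

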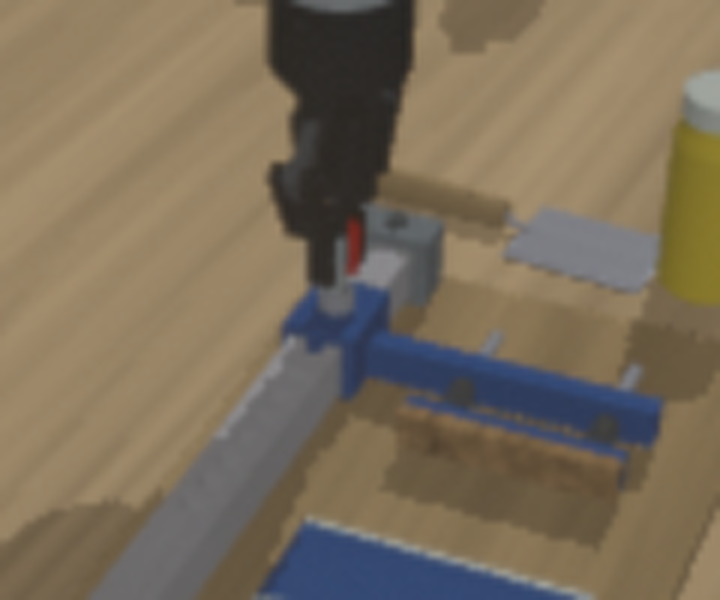

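The red knob is between the fingers and raised, with the boss showing at (337,297). The -12 N matches about 10.5 mm of lift, so I'll slide.

{"api": "arm_command", "payload": {"rows": [{"grip":0.2,"linear":[0,5,-1],"rot":[0,0,0]},{"grip":0.2,"linear":[0,15,-1],"rot":[0,0,0]},{"grip":0.2,"linear":[0,25,-1],"rot":[0,0,0]},{"grip":0.2,"linear":[0,35,-1],"rot":[0,0,0]},{"grip":0.2,"linear":[0,45,-1],"rot":[0,0,0]},{"grip":0.2,"linear":[0,55,-1],"rot":[0,0,0]},{"grip":0.2,"linear":[0,65,-1],"rot":[0,0,0]},{"grip":0.2,"linear":[0,70,-1],"rot":[0,0,0]},{"grip":0.2,"linear":[0,70,-1],"rot":[0,0,0]}]}}

```text
clock: 7.28
position: [515.8, 53.0, 77.5]
ee_rot: [0.999, 0.038, 0.0, -0.0]
contact_force: [6.8, -1.6, -13.0]
gripper_width: 24.7
grasp_force: 59.6
```

{"api": "arm_command", "payload": {"rows": [{"grip":0.2,"linear":[0,4,0],"rot":[0,0,0]},{"grip":0.2,"linear":[0,8,0],"rot":[0,0,0]},{"grip":0.2,"linear":[0,12,0],"rot":[0,0,0]},{"grip":0.2,"linear":[0,16,0],"rot":[0,0,0]},{"grip":0.2,"linear":[0,20,0],"rot":[0,0,0]},{"grip":0.2,"linear":[0,20,0],"rot":[0,0,0]},{"grip":0.2,"linear":[0,20,0],"rot":[0,0,0]}]}}

```text
clock: 8.15
position: [517.2, 33.6, 77.4]
ee_rot: [0.999, 0.038, 0.0, -0.0]
contact_force: [5.9, 0.4, -13.3]
gripper_width: 24.1
grasp_force: 59.7
```

{"api": "arm_command", "payload": {"rows": [{"grip":0.2,"linear":[0,2,0],"rot":[0,0,0]},{"grip":0.2,"linear":[0,4,0],"rot":[0,0,0]},{"grip":0.2,"linear":[0,6,0],"rot":[0,0,0]},{"grip":0.2,"linear":[0,8,0],"rot":[0,0,0]},{"grip":0.2,"linear":[0,8,0],"rot":[0,0,0]},{"grip":0.2,"linear":[0,8,0],"rot":[0,0,0]}]}}

```text
clock: 8.9
position: [517.9, 26.2, 77.4]
ee_rot: [0.999, 0.038, 0.0, -0.001]
contact_force: [5.0, 3.7, -12.1]
gripper_width: 24.2
grasp_force: 59.7
```

Run:
```python
from h import *
np.set_printoptions(precision=3,suppress=True)
b=imaging.get_image("top")
cv2.imwrite("pics/f.png",cv2.resize(b["frame"][100:220,200:350],(750,600),interpolation=2)[:, :, ::-1])
s=arm.read_state();p=s["position"];c=np.array([518.73,-2.34,0]);print(s["clock"],p,s["contact_force"],"t",-(p-c)@D)
```

```text
8.95 [517.831  26.254  77.397] [  4.546   4.435 -13.023] t 28.57717172893139
```

View pics/f.png

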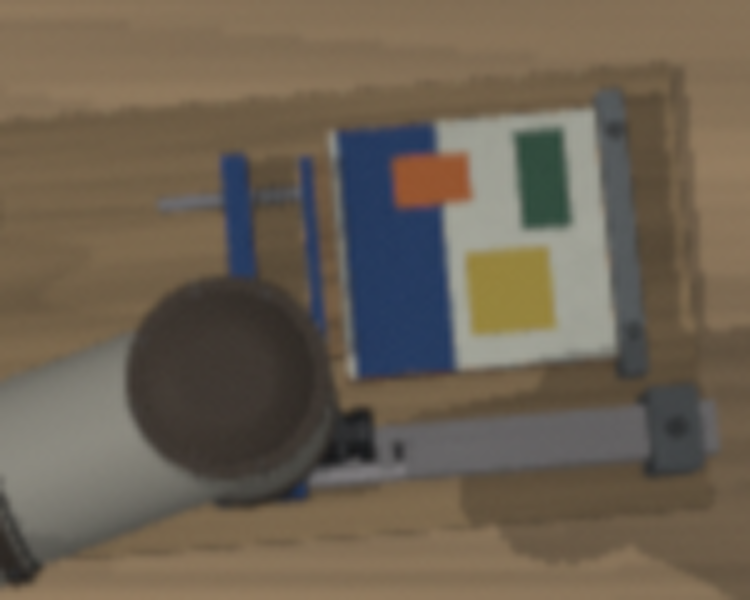

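The panel edge lies close to the grey jaw at (610,240), and the cork is about at the panel's left edge at (340,260). I'll overshoot to seat the panel, reading the push force along the way.

{"api": "arm_command", "payload": {"rows": [{"grip":0.2,"linear":[0,2,0],"rot":[0,0,0]},{"grip":0.2,"linear":[0,4,0],"rot":[0,0,0]},{"grip":0.2,"linear":[0,6,0],"rot":[0,0,0]},{"grip":0.2,"linear":[0,7,0],"rot":[0,0,0]},{"grip":0.2,"linear":[0,7,0],"rot":[0,0,0]},{"grip":0.2,"linear":[0,7,0],"rot":[0,0,0]}]}}

```text
clock: 9.7
position: [518.4, 19.7, 77.3]
ee_rot: [0.999, 0.038, 0.0, -0.001]
contact_force: [4.1, 6.3, -12.7]
gripper_width: 24.5
grasp_force: 59.8
```

{"api": "arm_command", "payload": {"rows": [{"grip":0.2,"linear":[0,2,0],"rot":[0,0,0]},{"grip":0.2,"linear":[0,4,0],"rot":[0,0,0]},{"grip":0.2,"linear":[0,6,0],"rot":[0,0,0]},{"grip":0.2,"linear":[0,7,0],"rot":[0,0,0]},{"grip":0.2,"linear":[0,7,0],"rot":[0,0,0]},{"grip":0.2,"linear":[0,7,0],"rot":[0,0,0]}]}}

```text
clock: 10.45
position: [518.9, 13.1, 77.3]
ee_rot: [0.999, 0.038, 0.0, -0.001]
contact_force: [3.5, 6.7, -13.2]
gripper_width: 24.6
grasp_force: 59.8
```

Run:
```python
from h import *
np.set_printoptions(precision=3,suppress=True)
F=[]
for i in range(6):
    imaging.get_image("top");s=arm.read_state();F.append(s["contact_force"])
p=s["position"];c=np.array([518.73,-2.34,0]);print(s["clock"],p,np.mean(F,0),"t",-(p-c)@D)
```

```text
10.75 [518.881  13.1    77.299] [  3.936   6.874 -12.79 ] t 15.382026080519767
```

{"api": "arm_command", "payload": {"rows": [{"grip":0.2,"linear":[0,2,0],"rot":[0,0,0]},{"grip":0.2,"linear":[0,4,0],"rot":[0,0,0]},{"grip":0.2,"linear":[0,6,0],"rot":[0,0,0]},{"grip":0.2,"linear":[0,8,0],"rot":[0,0,0]},{"grip":0.2,"linear":[0,8,0],"rot":[0,0,0]},{"grip":0.2,"linear":[0,8,0],"rot":[0,0,0]},{"grip":0.2,"linear":[0,8,1],"rot":[0,0,0]},{"grip":0.2,"linear":[0,8,2],"rot":[0,0,0]},{"grip":0.2,"linear":[0,8,2],"rot":[0,0,0]}]}}

```text
clock: 11.88
position: [519.5, 5.5, 75.3]
ee_rot: [0.999, 0.038, 0.0, -0.002]
contact_force: [2.7, 8.7, -12.9]
gripper_width: 24.4
grasp_force: 59.8
```

{"api": "arm_command", "payload": {"rows": [{"grip":0.2,"linear":[0,0,1],"rot":[0,0,0]},{"grip":0.2,"linear":[0,0,1],"rot":[0,0,0]},{"grip":0.2,"linear":[0,0,1],"rot":[0,0,0]}]}}

```text
clock: 12.25
position: [519.6, 5.4, 75.1]
ee_rot: [0.999, 0.038, 0.001, -0.001]
contact_force: [1.9, 9.5, -8.3]
gripper_width: 24.4
grasp_force: 60.3
```

{"api": "arm_command", "payload": {"rows": [{"grip":0.2,"linear":[0,0,1],"rot":[0,0,0]},{"grip":0.2,"linear":[0,0,1],"rot":[0,0,0]},{"grip":0.2,"linear":[0,0,1],"rot":[0,0,0]}]}}

```text
clock: 12.62
position: [519.6, 5.4, 74.8]
ee_rot: [0.999, 0.038, 0.001, -0.001]
contact_force: [-0.6, 9.7, -3.7]
gripper_width: 24.3
grasp_force: 60.8
```

{"api": "arm_command", "payload": {"rows": [{"grip":0.2,"linear":[0,0.5,1],"rot":[0,0,0]},{"grip":0.2,"linear":[0,1,1],"rot":[0,0,0]},{"grip":0.2,"linear":[0,1.5,1],"rot":[0,0,0]},{"grip":0.2,"linear":[0,1.5,1],"rot":[0,0,0]}]}}

```text
clock: 13.12
position: [519.7, 5.0, 74.4]
ee_rot: [0.999, 0.039, 0.001, -0.002]
contact_force: [-2.9, 14.2, 1.4]
gripper_width: 24.2
grasp_force: 61.3
```

{"api": "arm_command", "payload": {"rows": [{"grip":0.2,"linear":[0,0.5,0],"rot":[0,0,0]},{"grip":0.2,"linear":[0,0.8,0],"rot":[0,0,0]},{"grip":0.2,"linear":[0,0.8,0],"rot":[0,0,0]},{"grip":0.2,"linear":[0,0.8,0],"rot":[0,0,0]}]}}

```text
clock: 13.62
position: [519.7, 4.7, 74.3]
ee_rot: [0.999, 0.039, 0.001, -0.002]
contact_force: [-3.8, 16.0, 0.6]
gripper_width: 24.4
grasp_force: 61.3
```

{"api": "arm_command", "payload": {"rows": [{"grip":0.2,"linear":[0,0.5,0],"rot":[0,0,0]},{"grip":0.2,"linear":[0,0.8,0],"rot":[0,0,0]},{"grip":0.2,"linear":[0,0.8,0],"rot":[0,0,0]},{"grip":0.2,"linear":[0,0.8,0],"rot":[0,0,0]}]}}

```text
clock: 14.12
position: [519.7, 2.8, 72.6]
ee_rot: [0.999, 0.038, 0.001, -0.002]
contact_force: [1.9, 10.6, -11.5]
gripper_width: 24.2
grasp_force: 60.0
```

The pin has come free of the tube top over a hole: z fell to 72.6 and the full spring pull is back. Next I lower it.

{"api": "arm_command", "payload": {"rows": [{"grip":0.2,"linear":[0,0,1],"rot":[0,0,0]},{"grip":0.2,"linear":[0,0,2],"rot":[0,0,0]},{"grip":0.2,"linear":[0,0,2],"rot":[0,0,0]}]}}

```text
clock: 14.5
position: [519.7, 2.7, 70.5]
ee_rot: [0.999, 0.038, 0.0, -0.002]
contact_force: [2.1, 10.4, -9.7]
gripper_width: 24.1
grasp_force: 60.0
```

{"api": "arm_command", "payload": {"rows": [{"grip":0.2,"linear":[0,0,1],"rot":[0,0,0]},{"grip":0.2,"linear":[0,0,2],"rot":[0,0,0]},{"grip":0.2,"linear":[0,0,2],"rot":[0,0,0]}]}}

```text
clock: 14.88
position: [519.7, 2.7, 68.6]
ee_rot: [0.999, 0.038, 0.0, -0.002]
contact_force: [1.7, 10.3, -10.7]
gripper_width: 24.1
grasp_force: 60.1
```

{"api": "arm_command", "payload": {"rows": [{"grip":0.2,"linear":[0,0,1],"rot":[0,0,0]},{"grip":0.2,"linear":[0,0,1.5],"rot":[0,0,0]},{"grip":0.2,"linear":[0,0,1.5],"rot":[0,0,0]},{"grip":0.36,"linear":[0,0,1.5],"rot":[0,0,0]},{"grip":0.45,"linear":[0,0,1.5],"rot":[0,0,0]},{"grip":0.7,"linear":[0,0,1.5],"rot":[0,0,0]},{"grip":0.7,"linear":[0,0,1.5],"rot":[0,0,0]},{"grip":0.7,"linear":[0,0,1.5],"rot":[0,0,0]}]}}

```text
clock: 15.88
position: [519.5, 0.1, 68.6]
ee_rot: [0.999, 0.038, 0.0, 0.0]
contact_force: [-0.4, 0.0, -0.4]
gripper_width: 59.9
grasp_force: 0.0
```

{"api": "arm_command", "payload": {"rows": [{"grip":0.7,"linear":[0,0,-20],"rot":[0,0,0]},{"grip":0.7,"linear":[0,0,-60],"rot":[0,0,0]},{"grip":0.7,"linear":[0,0,-110],"rot":[0,0,0]},{"grip":0.7,"linear":[0,20,-150],"rot":[0,0,0]},{"grip":0.7,"linear":[-60,20,-180],"rot":[0,0,0]},{"grip":0.7,"linear":[-110,20,-180],"rot":[0,0,0]},{"grip":0.7,"linear":[-110,20,-180],"rot":[0,0,0]}]}}

```text
clock: 16.75
position: [408.1, -28.8, 249.2]
ee_rot: [0.999, 0.039, 0.001, -0.001]
contact_force: [-0.1, 0.3, 0.5]
gripper_width: 59.9
grasp_force: 0.0
```

Run:
```python
from h import *
np.set_printoptions(precision=1,suppress=True)
a=imaging.get_image("scene");b=imaging.get_image("top")
A=cv2.resize(a["frame"][160:290,210:350],(430,400),interpolation=2);B=cv2.resize(b["frame"][110:220,210:345],(370,301),interpolation=2)
B=np.vstack([B,np.zeros((99,370,3),np.uint8)])
cv2.imwrite("pics/g.png",np.hstack([A,B])[:,:,::-1])
C=[]
for p in(a,b):
    h=cv2.cvtColor(p["frame"],cv2.COLOR_RGB2HSV);m=(((h[...,0]<6)|(h[...,0]>174))&(h[...,1]>150)&(h[...,2]>60)).astype(np.uint8)
    n,l,st,c=cv2.connectedComponentsWithStats(m);q=[(st[i],c[i]) for i in range(1,n) if 15<st[i][4]<120];print(q)
for z in(70,72,76,78,85): print(z,proj(a,[519.7,4,z]),proj(b,[519.7,4,z]))
s=arm.read_state();print(s["clock"],s["position"],s["contact_force"])
```

```text
[(array([272,  83,   4,   9,  34], dtype=int32), array([273.4,  87. ])), (array([257, 188,   7,  10,  65], dtype=int32), array([260. , 192.6]))]
[(array([255, 187,   8,   8,  54], dtype=int32), array([258.6, 190.3])), (array([  0, 308,   6,   5,  16], dtype=int32), array([  2.2, 309.8]))]
70 [np.float64(260.47799923744003), np.float64(196.45574055219137)] [np.float64(258.47290380548895), np.float64(190.62627065230888)]
72 [np.float64(260.470175090899), np.float64(195.92934365511306)] [np.float64(258.4621606829926), np.float64(190.5594157674773)]
76 [np.float64(260.4544754820568), np.float64(194.87309741324418)] [np.float64(258.44056683080464), np.float64(190.4250363538961)]
78 [np.float64(260.44659990744583), np.float64(194.3432405124069)] [np.float64(258.42971574123413), np.float64(190.3575095856051)]
85 [np.float64(260.4188991367716), np.float64(192.47957402136743)] [np.float64(258.3914494605365), np.float64(190.11937697659516)]
16.85 [411.4 -28.2 249.1] [-0.4  0.7  0.6]
```

View pics/g.png

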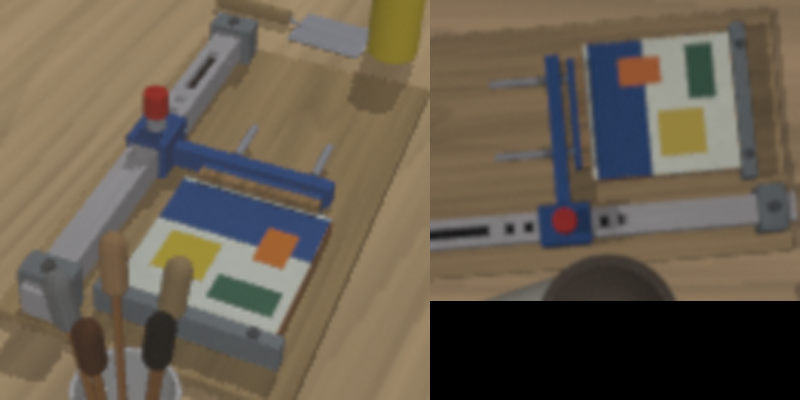

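The jaw bar-to-cork gap has shrunk by about 22 mm, and the panel lies flush and square against the grey jaw. The knob is down: its scene row is 192.6, against 192.5 predicted for z = 85, and the fingers are clear. Handing in.

```bash
python3 -c "
from bench import job
print(job.job_done())"
```

```text
the job is handed in; nothing more can be done
None
```

I clamped the panel against the fixed jaw with the pin dropped in a hole and the jaw springs pressed back about 22 mm, backed the robot clear, and handed the job in at about 17 s; no verdict was returned.

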